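Set the length stop of a wax sizing jig and load the wax slab

ROBOT

A 6-joint arm with a two-finger parallel gripper is mounted at the origin on a cart in front of the work surface, level with it; the furniture and walls round the work are solid. World frame = base frame: x ahead of the robot, y to its left, z up, the work surface at z = 0. Lengths are in m, angles in rad, forces in N, time in s.
With the tool pointing down it reaches from about 0.35 to 0.975 m from the base axis. Payload 4.9 kg.
Tool frame: the origin (TCP) lies between the finger pads; the fingertips stand 25 mm ahead of it and the grasp point (between the pads) lies 6 mm ahead of it; z points along the fingers, y is the line along which they close (so a half turn about z gives the same grasp; the last joint's range is limited). The gripper opens to 85 mm and grips with 20 to 120 N. Pads are 22 mm wide; open, the fingers measure 114 mm over their backs; the gripper's body (76 mm by 85 mm) begins 54 mm behind the grasp point. The pads swing forward as they close: fully open they stand 13 mm farther back than shut.
Start: joints at [-1.416, 0.053, 1.613, -0, 1.476, -0.119], TCP at [0.169, -0.602, 0.256] pointing down, gripper open.
Joint ranges: [-3.01, 3.01], [-1.01, 2.22], [0.06, 2.58], [-1.02, 4.17], [0.09, 2.62], [-3.14, 3.14]. Speed limits (rad/s): [2.57, 2.57, 3.14, 3.14, 3.14, 3.14].

INTERFACE

Orientations are given as a unit quaternion [w, x, y, z].
In Python, from plant import manip gives the robot as it stands.
- The arm moves only by the shell command python3 -m inch 'ROWS'. ROWS is JSON, a list of rows, each a list of 3 entries, a list of its own where there are three numbers: the shift along the tool's x, y, z in m, then the turn, a rotation vector about the tool's x, y, z in rad, then the opening, from 0 (shut) to 1 (fully open). A call has 1 to 8 rows; each row shifts and turns the commanded pose from where the row before left it, along the tool's axes as they then stand; what a row does not reach is not made up. A row lasts 1/10 s, in which the tool goes at most 50 mm and 8.59 degrees, less where a joint would pass 70% of its speed; a pose out of reach is approached as far as the arm can. A call with a gripper value outside its range is refused whole. The fingers move at their own pace and stop on an object; the grip force is fixed at half the most. Time passes only in rows, so rows that do not move let the fingers close. It gives the time, the measured TCP pose, the force, the opening and the grip force at its end, in the units of the state.
- manip.state(): the state, without advancing time (a new reading comes with each control period).
- manip.grab_frame(name): name is "scene" or "top" or "wrist"; returns (picture, depth): 384x512x3 uint8, red, green, blue; 384x512 float32, m along the optical axis (not along the pixel's ray), 0 where there is no reading.
- manip.camera_params(name): a dict with "camera_matrix" (3x3 intrinsics, pixels), "rvec" (rotation vector, rad) and "tvec" (3), from world to camera coordinates, as OpenCV has them. Camera axes: x right, y down, z forward; pixel columns grow to the right and rows downward; lengths in m; the calibration is good to about 2 mm. A picture is of the moment at which its call begins: read the wrist's pose just before it. camera_params takes no time and is no camera call; for the wrist camera it gives the pose at the moment of the call.
- manip.job_done(): hands the job in; it is judged then, once.
Trained networks look in the newest picture that a camera, given by its name, has taken for a name from the list of things; names that differ only in an ending like _2 or _b are one class to them, and where a whole thing is asked for, a point or a joint stands for the part that bears it (a point fixed in the world has none). Each returns a list of dicts, best first, with "score" (0 to 1); they miss things now and then, are a little off and sometimes report something else, mostly with a low value. They report only what shows in the picture. A call takes as long as a camera call. They do not tell look-alikes from the thing itself.
- manip.look_for(camera, label): "point" ([x, y, z] in m, in world coordinates, good to about 4 mm: the middle of the surface that is visible of it).
The state is a dict: "time": time; "joint_pos": joint angles; "joint_vel": joint speeds; "joint_efforts": joint torques, N m; "tool_pos": TCP position; "tool_rot": TCP orientation; "contact_force": force on the tool from outside, world axes, zero at the start; "ft_torque": the same for the moment, N m; "gripper_width": opening from 0.0 (shut) to 1.0 (fully open); "grasp_force": force on a finger pad.
Only numpy, scipy, OpenCV 4.12 (cv2) and the standard library are available. Lean on these libraries where they do the work, as an engineer would, in place of code of your own. Each camera call takes 0.05 s, during which the arm holds its last target. There are 200 camera calls.

TASK

On the wax sizing jig, reach in under the clear shield and nudge the stiff stop along its channel until its white end face is in line with the two red pointers; sneak up on the line and do not go past it. Then lift the green wax slab off the free-spinning turntable, keep it upright, and stand it lengthwise in the jig's channel with its end up against the white stop face, leaving the stop on the line. Do not disturb the tin, the spool or the red polishing bar.

Things in the scene. Friction and masses are not known exactly. Their poses are not given: they have to be found in the camera images.
- jig: Fixed jig: grey base 90 (x) x 12 mm, y = -190 to +170 mm in this frame; origin at bench height, y along the channel, -x towards the robot. Two aluminium lips (x = 15 to 23 mm each side, tops z = 28 mm) run its full length: channel 30 mm wide, floor z = 12 mm. Open above at y < -10 mm; the rest lies under the clear shield.
- shield_edge (a point): Middle of the lower front edge (orange) of the clear level shield, 201 mm up; it spans jig x = -36 to +43, y = -10 to +165 mm, z = 201 to 213, on two rear posts (x = 33 to 43; y = 0 and +155). Open at the front and ends. A vertical tool cannot get under it; one leaned back 28 to 45 degrees, fingers pointing away from the robot and down, reaches the tab from the front.
- stop (a joint): Position of the stop along the channel, m, 0 to 0.11, growing to jig -y (to the robot's right, towards the red pointers and the open end). Starts at 0 to 0.02, always 30 to 80 mm short of the pointers. Stiff: takes 10 to 12 N, no spring, stays where it is left.
- stop_face (a point): Centre of the stop's white end face, 18.5 mm above the bench; axes as the jig's. The stop is a brass bar 26 mm wide, 180 mm long, in the channel, top at z = 24.5 mm, reaching from this face to jig +y; its last 8 mm are white.
- stop_tab (a point): Centre of the black ribbed thumb tab on the stop bar, under the shield, 150 mm to jig +y of the white face: 24 (jig x) x 22 (jig y) mm, from z = 24.5 to 62.5 mm, centre z = 43.5 mm. Axes as the jig's. Push its +y side (or pinch it along y) to move the stop.
- marker: Two fixed red pointers clipped on the lips: upright fins 2 mm thick (jig y), 10 mm wide, at jig x = -20 and +20 mm, tops z = 38 mm. Origin on the channel's centre line at bench height, in the plane of the fins; axes as the jig's. The stop is on the line when stop_face has the same y as this in the jig's axes.
- turntable: Fixed base of a small turntable; origin at bench height on its vertical spin axis. On it a pale wooden platter of 150 mm diameter, top at z = 24 mm, turns freely and carries the wax.
- wax: Green carving wax slab, loose, about 60 to 100 g, standing on edge on the platter: 16 mm thick (its x), 69 mm long (its y), 86 mm tall (z; one top corner is notched). Origin at the centre of its underside. Grasp it across the 16 mm thickness from above; either way round is right in the jig.
- tin: Bystander: small round grey tin with a red spot, 65 mm diameter, 28 mm tall, loose on the bench; origin at the centre of its underside.
- spool: Bystander: white reel with black flanges, 42 mm diameter, 28 mm tall, loose on the bench; origin at the centre of its underside.
- polish_bar: Bystander: red bar 35 x 86 x 27 mm (x, y, z), loose on the bench; origin at the centre of its underside.
There are look-alikes about, which are no part of the job. What is meant by the wax is not purple, and is the larger of those in its own colour.

How it is judged:
On the way, in this order (a step that is already met when the one before it is completed fails the run):
1. the stop rests with its white face on the line of the red pointers, within 3 mm (y of stop_face in the frame of marker between -0.003 and 0.003 m and velocity of joint stop between -0.003 and 0.003 m/s), for 0.4 s.
2. the wax slab is lifted off the turntable (height (world z) of wax above 0.045 m), for 0.1 s.
At the end, for the whole second after the job is handed in: The stop's white face is within 3 mm of the line of the red pointers; the wax slab stands upright (within 0.1 rad) on the channel floor between the lips, lengthwise (within 0.2 rad), its end against the white face (gap under 5 mm), released and at rest (y of stop_face in the frame of marker between -0.003 and 0.003 m and z of wax in the frame of jig between 0.009 and 0.015 m and x of wax in the frame of jig between -0.009 and 0.009 m and y of wax in the frame of stop_face between -0.0395 and -0.032 m and angle between the y axis of wax and the y axis of jig, either way round below 0.2 rad and angle between wax's own z axis and vertical below 0.1 rad and linear speed of wax below 0.02 m/s); the robot touches nothing.
It fails at once if the stop is pushed more than 3 mm past the red pointers (y of stop_face in the frame of marker below -0.003 m).
It fails at once if the wax slab is tipped over (more than 0.5 rad) (angle between wax's own z axis and vertical above 0.5 rad).
It fails at once if the tin, the spool or the polishing bar is moved more than 20 mm (distance of any of tin, spool, polish_bar from where it was at the start of the episode above 0.02 m).
It also fails if it takes over 64 s, if anything falls off the work surface, if the arm or the gripper's body presses on something with over 40 N, if the wrist force passes 120 N, or if a joint passes its speed limit or range.

## Working session

There is one attempt and no reset: what is moved stays moved. The work goes in short steps, Python scripts to look and compute and a shell command to move; the robot and the scene stay as the last step left them, time stands still between calls to the robot, and variables do not carry over. Pictures are saved under pics/ and viewed, at most 10 in all, crops included, and the job is handed in when it is done.

```bash
ls; mkdir -p pics; cat > h.py <<'E'
import numpy as np, cv2
from plant import manip
from scipy.spatial.transform import Rotation as R
def cam(n):
    p=manip.camera_params(n); return np.array(p["camera_matrix"]),R.from_rotvec(np.array(p["rvec"]).ravel()).as_matrix(),np.array(p["tvec"]).ravel()
def world(n,depth):
    K,Rm,t=cam(n); v,u=np.mgrid[:384,:512]
    c=np.stack([(u-K[0,2])/K[0,0]*depth,(v-K[1,2])/K[1,1]*depth,depth],-1)
    return (c-t)@Rm
def proj(n,P):
    K,Rm,t=cam(n); c=np.asarray(P)@Rm.T+t; return (c/c[...,2:])@K.T
def grab(n,f=None):
    im,d=manip.grab_frame(n)
    if f: cv2.imwrite(f,im[:,:,::-1])
    return im,d,world(n,d)
E
python3 - <<'E'
from h import *
np.set_printoptions(precision=4,suppress=True)
for n in ["scene","top"]:
    im,d,W=grab(n,f"pics/{n}0.png"); np.savez(f"{n}0.npz",im=im,W=W)
    for l in ["jig","shield_edge","stop_face","stop_tab","marker","turntable","wax","tin","spool","polish_bar"]:
        for r in manip.look_for(n,l)[:4]: print(n,l,round(r["score"],2),np.array(r["point"]),proj(n,r["point"])[:2])
s=manip.state(); print(s)
E
```

```text
pics
scene jig 0.65 [0.5875 0.1615 0.0245] [170.91   239.4029]
scene jig 0.38 [ 0.4493 -0.3036  0.0219] [330.0109 223.2762]
scene shield_edge 0.73 [0.5857 0.1594 0.0238] [171.8131 239.7241]
scene stop_face 0.67 [0.5893 0.2004 0.0262] [157.6529 242.109 ]
scene stop_tab 0.73 [0.5881 0.2025 0.026 ] [157.0636 242.5684]
scene stop_tab 0.52 [ 0.7176 -0.0399  0.0164] [217.5601 206.2914]
scene turntable 0.59 [ 0.4483 -0.3025  0.0211] [329.8903 223.7373]
scene wax 0.8 [ 0.4236 -0.4281  0.0332] [367.7875 214.3131]
scene wax 0.79 [ 0.4526 -0.2557  0.0896] [317.762  207.3725]
scene wax 0.65 [ 0.5145 -0.4141  0.0338] [346.1924 202.6117]
scene tin 0.84 [0.4237 0.109  0.0252] [208.3767 264.806 ]
scene spool 0.61 [0.6917 0.1922 0.0258] [151.0785 224.7208]
scene polish_bar 0.77 [ 0.7163 -0.042   0.0179] [218.2695 205.928 ]
top jig 0.76 [0.5916 0.1367 0.03  ] [170.3573 187.6621]
top jig 0.62 [0.4407 0.1026 0.0296] [179.963  238.7586]
top shield_edge 0.87 [0.5949 0.1305 0.0285] [172.5904 186.6766]
top stop_face 0.72 [0.5902 0.1316 0.0248] [172.4023 188.4352]
top stop_face 0.18 [0.4397 0.1    0.0288] [1
[... 431 characters left out ...]
2]
top tin 0.32 [ 0.4637 -0.2524  0.0231] [300.8311 231.3855]
top spool 0.7 [0.7087 0.1865 0.0277] [155.6946 149.8127]
top polish_bar 0.65 [ 0.7262 -0.0369  0.0247] [229.2724 145.2529]
{'time': 1.1, 'joint_pos': array([-1.416 ,  0.0527,  1.6129,  0.    ,  1.476 , -0.119 ]), 'joint_vel': array([-0.0007,  0.0009, -0.0011,  0.0005, -0.0002, -0.0013]), 'joint_efforts': array([ -0.0002, -39.3694, -37.0468,  -0.0002,   0.0006,  -0.    ]), 'tool_pos': array([ 0.169 , -0.6017,  0.2563]), 'tool_rot': array([-0.    ,  0.9906,  0.1365,  0.    ]), 'contact_force': array([ 0.1605, -0.0894, -0.3564]), 'ft_torque': array([ 0.0089,  0.0016, -0.0199]), 'grasp_force': 0.0, 'gripper_width': 1.0013781300166058}
```

```bash
python3 - <<'E'
import cv2
a=cv2.imread("pics/scene0.png")[150:350,100:400]; cv2.imwrite("pics/s1.png",cv2.resize(a,(800,533),interpolation=cv2.INTER_CUBIC))
a=cv2.imread("pics/top0.png")[120:290,110:390]; cv2.imwrite("pics/t1.png",cv2.resize(a,(800,486),interpolation=cv2.INTER_CUBIC))
E
```

```text
(no output)
```

View pics/s1.png

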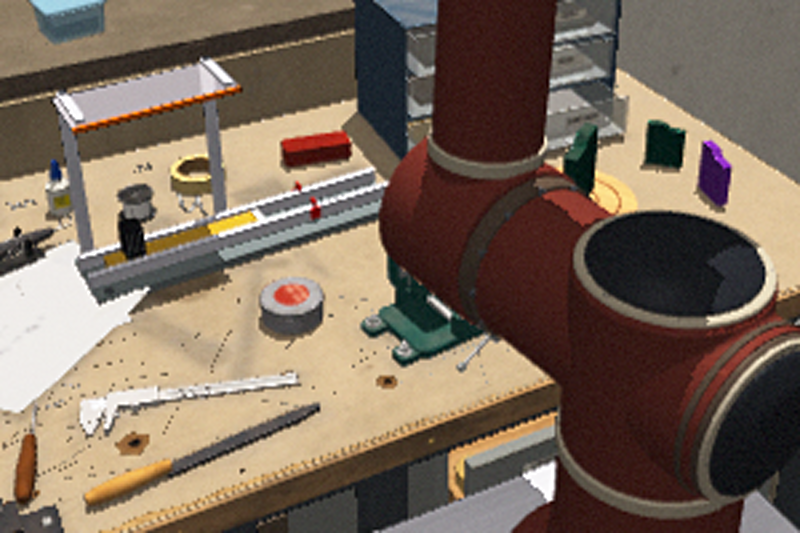

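View pics/t1.png

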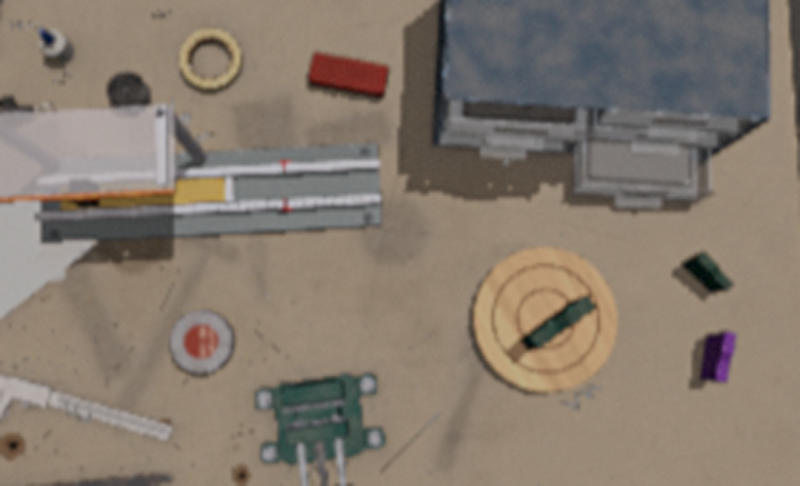

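The scene picture (crop) shows the jig with its shield on the left, black tab (scene px ~(149,237)), red pointers (~(212,220) and (218,229)). The top picture shows the pointers at (209,178) and (210,192) and the white face at (190,186). Wax candidates in top pixels: green slab on platter (305,231), small green slab (357,215), purple slab (361,244). My choice is the one on the platter, being green and the larger.

```bash
python3 - <<'E'
from h import *
np.set_printoptions(precision=4,suppress=True)
D=np.load("top0.npz"); im=D["im"];W=D["W"]; hsv=cv2.cvtColor(im,cv2.COLOR_RGB2HSV)
z=W[...,2]; v,u=np.mgrid[:384,:512]
H,S,V=hsv[...,0],hsv[...,1],hsv[...,2]
def box(a,b,c,d): return (u>=a)&(u<b)&(v>=c)&(v<d)
red=((H<8)|(H>172))&(S>120)
for nm,b in [("p1",box(203,217,170,183)),("p2",box(203,217,186,198))]:
    m=red&b; print(nm,m.sum(),W[m].mean(0),np.median(W[m],0), u[m].mean(),v[m].mean(),z[m].max())
# lips outside the shield
m=box(175,245,165,210)&(z>.022)&(z<.034)&(S<60)&(V>150)
P=W[m]; print("lip pts",len(P))
for side in(0,1):
    med=np.median(P[:,0]); q=P[(P[:,0]>med)==bool(side)]; c=np.polyfit(q[:,1],q[:,0],1); print(side,c,q[:,2].mean(),q[:,1].min(),q[:,1].max())
m=box(115,245,160,215)&(z>.007)&(z<.017); P=W[m]; print("base",cv2.minAreaRect((P[:,:2]*1000).astype(np.float32)))
# face
m=box(180,196,180,193)&(S<50)&(V>170)&(z<.028); print("white",m.sum(),W[m].mean(0),W[m].min(0),W[m].max(0))
# wax
m=box(270,330,200,260)&(z>.09); P=W[m]; print("wax",m.sum(),P.mean(0),P[:,2].max(),cv2.minAreaRect((P[:,:2]*1000).astype(np.float32)))
m=box(270,330,200,260)&(z>.018)&(z<.03); print("plat",cv2.minEnclosingCircle((W[m][:,:2]*1000).astype(np.float32)))
for nm,b in [("vice",box(198,250,245,292)),("tin",box(165,200,225,255)),("bar",box(215,250,135,158)),("spool",box(145,165,142,160)),("shield",box(110,173,150,195))]:
    q=W[b&(z>.015)]; print(nm,q.min(0),q.max(0),np.percentile(q,99,0))
D=np.load("scene0.npz"); W=D["W"]; hsv=cv2.cvtColor(D["im"],cv2.COLOR_RGB2HSV)
m=box(140,156,228,250)&(hsv[...,2]<60); q=W[m]; print("tab scene",m.sum(),q.mean(0),np.percentile(q,3,0),np.percentile(q,97,0))
red=((hsv[...,0]<8)|(hsv[...,0]>172))&(hsv[...,1]>120)
for b in [box(207,216,214,225),box(213,224,222,235)]:
    m=b&red; print("p scene",m.sum(),np.median(W[m],0))
E
```

```text
<stdin>:9: RuntimeWarning: Mean of empty slice.
  ret = um.true_divide(
  return _methods._mean(a, axis=axis, dtype=dtype,
  ret = ret.dtype.type(ret / rcount)
Traceback (most recent call last):
ValueError: zero-size array to reduction operation maximum which has no identity
```

```bash
cat > m.py <<'E'
from h import *
np.set_printoptions(precision=4,suppress=True)
D=np.load("top0.npz"); im=D["im"];W=D["W"]; hsv=cv2.cvtColor(im,cv2.COLOR_RGB2HSV)
z=W[...,2]; v,u=np.mgrid[:384,:512]
H,S,V=hsv[...,0],hsv[...,1],hsv[...,2]; I=im.astype(int)
def box(a,b,c,d): return (u>=a)&(u<b)&(v>=c)&(v<d)
red=I[...,0]-I[...,1]>50
def st(nm,q):
    print(nm,len(q), *( [np.median(q,0),np.percentile(q,2,0),np.percentile(q,98,0)] if len(q) else []))
for nm,b in [("p1",box(203,217,170,185)),("p2",box(203,217,185,200))]:
    m=red&b; st(nm,W[m]); print(u[m].mean(),v[m].mean())
m=box(175,245,165,210)&(z>.022)&(z<.034)&(S<60)&(V>150)
P=W[m]; print("lip pts",len(P))
if len(P):
  med=P[:,0].mean()
  for side in(0,1):
    q=P[(P[:,0]>med)==bool(side)]; c=np.polyfit(q[:,1],q[:,0],1); print(side,c,q[:,2].mean(),q[:,1].min(),q[:,1].max())
m=box(115,245,160,215)&(z>.007)&(z<.017); print("base",cv2.minAreaRect((W[m][:,:2]*1000).astype(np.float32)))
m=box(180,196,180,193)&(S<50)&(V>170)&(z<.028); st("white",W[m])
m=box(270,330,200,260)&(z>.09); P=W[m]; print("wax",m.sum(),P.mean(0),P[:,2].max(),cv2.minAreaRect((P[:,:2]*1000).astype(np.float32)))
m=box(270,330,200,260)&(z>.018)&(z<.03); print("plat",cv2.minEnclosingCircle((W[m][:,:2]*1000).astype(np.float32)))
for nm,b in [("vice",box(198,250,245,292)),("tin",box(165,200,225,255)),("bar",box(215,250,135,158)),("spool",box(145,165,142,160)),("shield",box(110,173,150,195)),("cabinet",box(262,390,120,195))]:
    st(nm,W[b&(z>.015)])
D=np.load("scene0.npz"); W=D["W"]; hsv=cv2.cvtColor(D["im"],cv2.COLOR_RGB2HSV); I=D["im"].astype(int)
st("tab scene",W[box(140,156,228,250)&(hsv[...,2]<70)])
red=I[...,0]-I[...,1]>60
for b in [box(207,216,214,225),box(213,224,222,235)]: st("p scene",W[b&red])
E
python3 m.py
```

```text
p1 4 [0.627  0.0216 0.0344] [0.6233 0.0198 0.0282] [0.6284 0.0253 0.0393]
209.0 176.25
p2 4 [0.578  0.0187 0.0192] [0.5779 0.0165 0.0185] [0.5785 0.0222 0.0333]
210.0 192.75
lip pts 382
0 [-0.0476  0.5861] 0.02732626191622188 -0.07703450080609914 0.12313806894492713
1 [-0.0649  0.6232] 0.027281436421173436 -0.07677455919900257 0.12414659415549896
base ((608.1549682617188, 118.1391372680664), (144.56398010253906, 393.4146728515625), 8.610193252563477)
white 42 [0.5855 0.0825 0.0265] [0.5791 0.0635 0.0214] [0.6163 0.1081 0.0279]
wax 171 [ 0.455  -0.2424  0.1707] 1.0630774439092177 ((433.02520751953125, -186.4909210205078), (30.599679946899414, 212.73126220703125), 20.39274024963379)
plat ((461.30902099609375, -254.97337341308594), 79.93623352050781)
vice 667 [ 0.3601 -0.0206  0.0684] [ 0.2976 -0.0695  0.016 ] [0.4007 0.03   0.0796]
tin 398 [0.4402 0.1027 0.0272] [0.4113 0.0734 0.0225] [0.4692 0.1323 0.0309]
bar 310 [ 0.7265 -0.0424  0.0258] [ 0.7072 -0.0823  0.0184] [ 0.747  -0.0031  0.0296]
spool 194 [0.699  0.1852 0.0283] [0.6328 0.1203 0.0237] [0.7243 0.211  0.2099]
shield 2337 [0.5942 0.1794 0.2064] [0.5587 0.1035 0.0218] [0.6966 0.2528 0.2134]
cabinet 6785 [ 0.67   -0.2994  0.1881] [ 0.595  -0.4308  0.0186] [ 0.7462 -0.139   0.1922]
tab scene 132 [0.5796 0.2243 0.0474] [ 0.5732  0.1917 -0.0004] [0.7036 0.2354 0.0632]
p scene 8 [0.6221 0.0201 0.0323] [0.6158 0.0083 0.0048] [0.6652 0.0267 0.0397]
p scene 21 [0.578  0.0171 0.0256] [-0.0515  0.0016  0.0115] [0.6197 0.2608 0.4577]
```

```bash
cat > plan.py <<'E'
from h import *
np.set_printoptions(precision=4,suppress=True)
def rot(yaw,lean=0,flip=False):
    "tool pointing down, tool x along heading yaw, leaned so that fingers point ahead"
    return R.from_euler('z',yaw)*R.from_matrix(np.diag([1.,-1,-1]))*R.from_euler('y',lean)
def cur():
    s=manip.state(); q=s["tool_rot"]; return np.array(s["tool_pos"]),R.from_quat([q[1],q[2],q[3],q[0]]),s
def rows(p,Rt,N=None,start=None):
    p0,R0,s=cur() if start is None else (*start,None)
    r=(R0.inv()*Rt).as_rotvec(); 
    if N is None: N=int(np.ceil(max(np.linalg.norm(p-p0)/.045,np.linalg.norm(r)/.14,1)))
    M=sum((R0*R.from_rotvec(r*k/N)).as_matrix() for k in range(N))
    d=np.linalg.solve(M,p-p0); print("N",N,"shift",d,"turn",r/N,"| total shift in tool axes",R0.inv().apply(p-p0))
    return p,Rt
E
python3 - <<'E'
from plan import *
a=rows(np.array([.42,-.10,.29]),rot(.056,.2))
a=rows(np.array([.44,.21,.26]),rot(.056,.70),start=a)
E
```

```text
N 13 shift [ 0.0259 -0.0347 -0.0003] turn [-0.0017  0.0153  0.0167] | total shift in tool axes [ 0.3773 -0.4152 -0.0337]
N 7 shift [ 0.0032 -0.0441  0.0061] turn [ 0.      0.0714 -0.    ] | total shift in tool axes [ 0.0306 -0.3084  0.0368]
```

```bash
python3 -m inch '[[[0.026,-0.035,0],[-0.002,0.015,0.017],1],[[0.026,-0.035,0],[-0.002,0.015,0.017],1],[[0.026,-0.035,0],[-0.002,0.015,0.017],1],[[0.026,-0.035,0],[-0.002,0.015,0.017],1],[[0.026,-0.035,0],[-0.002,0.015,0.017],1],[[0.026,-0.035,0],[-0.002,0.015,0.017],1],[[0.026,-0.035,0],[-0.002,0.015,0.017],1]]' && python3 -m inch '[[[0.026,-0.035,0],[-0.002,0.015,0.017],1],[[0.026,-0.035,0],[-0.002,0.015,0.017],1],[[0.026,-0.035,0],[-0.002,0.015,0.017],1],[[0.026,-0.035,0],[-0.002,0.015,0.017],1],[[0.026,-0.035,0],[-0.002,0.015,0.017],1],[[0.026,-0.035,0],[-0.002,0.015,0.017],1],[[0,0,0],[0,0,0],1]]'; python3 - <<'E'
from plan import *
a=rows(np.array([.44,.21,.26]),rot(.056,.70))
E
```

```text
time: 1.8
tool_pos: [0.2924, -0.3212, 0.2635]
tool_rot: [-0.0, 0.996, 0.076, 0.053]
contact_force: [-0.0, -0.4, -0.1]
gripper_width: 1.0
grasp_force: 0.0
time: 2.5
tool_pos: [0.4235, -0.0927, 0.2853]
tool_rot: [-0.001, 0.995, 0.03, 0.099]
contact_force: [0.1, -0.2, 0.2]
gripper_width: 1.003
grasp_force: 0.0
N 7 shift [ 0.0031 -0.043   0.0052] turn [0.0002 0.0716 0.0007] | total shift in tool axes [ 0.0291 -0.3013  0.0305]
```

Follows well. On to the pre-approach pose, then look with the wrist camera.

```bash
python3 -m inch '[[[0.003,-0.043,0.005],[0,0.072,0.001],1],[[0.003,-0.043,0.005],[0,0.072,0.001],1],[[0.003,-0.043,0.005],[0,0.072,0.001],1],[[0.003,-0.043,0.005],[0,0.072,0.001],1],[[0.003,-0.043,0.005],[0,0.072,0.001],1],[[0.003,-0.043,0.005],[0,0.072,0.001],1],[[0.003,-0.043,0.005],[0,0.072,0.001],1],[[0,0,0],[0,0,0],1]]'; python3 - <<'E'
from plan import *
im,d,W=grab("wrist","pics/w1.png"); np.savez("w1.npz",im=im,W=W)
for l in ["stop_tab","stop_face","marker","shield_edge"]:
    for r in manip.look_for("wrist",l)[:3]: print(l,r["score"],np.array(r["point"]),proj("wrist",r["point"])[:2])
E
```

```text
time: 3.3
tool_pos: [0.4377, 0.21, 0.2576]
tool_rot: [-0.008, 0.939, 0.026, 0.342]
contact_force: [-0.4, 0.5, -0.4]
gripper_width: 1.002
grasp_force: 0.0
stop_tab 0.94 [0.5908 0.1778 0.027 ] [278.9812 176.3248]
stop_face 0.56 [0.5917 0.1693 0.025 ] [284.4253 177.479 ]
shield_edge 0.62 [0.5862 0.1664 0.2061] [308.7535  82.2063]
```

View pics/w1.png

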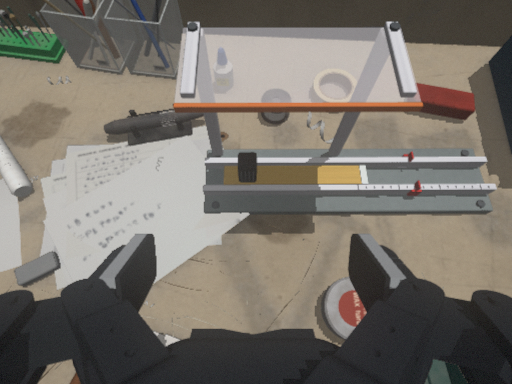

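```bash
cat > jig.py <<'E'
from plan import *
def analyze(im,W,pr=True):
    I=im.astype(int); z=W[...,2]; hsv=cv2.cvtColor(im,cv2.COLOR_RGB2HSV); S,V=hsv[...,1],hsv[...,2]
    near=np.abs(W[...,0]-(.6047-.056*W[...,1]))
    inb=(W[...,1]>-.1)&(W[...,1]<.3)
    lip=(near<.03)&(near>.01)&inb&(z>.023)&(z<.033)&(S<60)&(V>140)
    P=W[lip]; e=P[:,0]-(.6047-.056*P[:,1]); A=np.c_[P[:,1],e>0,e<=0]
    k,hi,lo=np.linalg.lstsq(A,P[:,0],rcond=None)[0]
    psi=np.arctan(-k); ax=np.array([np.cos(psi),np.sin(psi)]); ay=np.array([-np.sin(psi),np.cos(psi)])
    c0=np.array([(hi+lo)/2,0]); sy=(P[:,:2]-c0)@ay
    print("psi",psi,"c0",c0[0],"lipsep",(hi-lo)*np.cos(psi),"lip z",P[:,2].mean(),"lip range y",sy.min(),sy.max(),len(P))
    J=np.stack([(W[...,:2]-c0)@ax,(W[...,:2]-c0)@ay,z],-1)
    red=(I[...,0]-np.maximum(I[...,1],I[...,2])>60)&(np.abs(np.abs(J[...,0])-20)*0==0)&(np.abs(J[...,0])<.032)&(z>.02)&(z<.045)&(J[...,1]>-.05)&(J[...,1]<.06)
    for s in(-1,1):
        q=J[red&(J[...,0]*s>0)]
        if len(q): print("ptr",s,len(q),q.mean(0),q.min(0),q.max(0))
    sl=(np.abs(J[...,0])<.009)&(z>.02)&(z<.029)&(S<60)&(V>150)&(J[...,1]<.12)&(J[...,1]>-.05)
    q=J[sl]; print("white",len(q),q.mean(0) if len(q) else'',q.min(0) if len(q) else '',q.max(0) if len(q) else '')
    t=(np.abs(J[...,0])<.02)&(z>.035)&(z<.07)&(V<70)&(J[...,1]>.1); q=J[t]
    if len(q): print("tab",len(q),q.mean(0),np.percentile(q,2,0),np.percentile(q,98,0))
    return J,c0,ax,ay
E
python3 - <<'E'
from jig import *
D=np.load("w1.npz"); J,c0,ax,ay=analyze(D["im"],D["W"])
for r in (173,176,179):
    print([(u,*(J[r,u]*1000).round(1),*D["im"][r,u]) for u in range(357,374)])
E
```

```text
psi 0.05532315262692833 c0 0.6029021420803502 lipsep 0.037382373032758584 lip z 0.02895794252675677 lip range y -0.08472729767348461 0.2737214305270098 2255
ptr -1 31 [-0.0226  0.0146  0.0342] [-0.0258  0.0089  0.0278] [-0.0156  0.0197  0.0398]
ptr 1 16 [0.0214 0.0155 0.0367] [0.0164 0.0138 0.0297] [0.0247 0.0202 0.0401]
white 91 [-0.0001  0.0742  0.0257] [-0.0087  0.0694  0.0239] [0.0089 0.0786 0.0275]
tab 482 [-0.0053  0.2201  0.0582] [-0.0129  0.2107  0.0372] [0.0095 0.2303 0.0645]
[(357, np.float64(1.6), np.float64(81.7), np.float64(25.1), np.uint8(204), np.uint8(169), np.uint8(101)), (358, np.float64(1.6), np.float64(80.4), np.float64(25.1), np.uint8(203), np.uint8(171), np.uint8(103)), (359, np.float64(1.4), np.float64(79.3), np.float64(25.6), np.uint8(182), np.uint8(154), np.uint8(96)), (360, np.float64(1.5), np.float64(78.0), np.float64(25.3), np.uint8(170), np.uint8(166), np.uint8(154)), (361, np.float64(1.0), np.float64(77.1), np.float64(26.2), np.uint8(219), np.uint8(222), np.uint8(221)), (362, np.float64(1.3), np.float64(75.6), np.float64(25.6), np.uint8(218), np.uint8(22
[... 4072 characters left out ...]
 np.float64(25.5), np.uint8(196), np.uint8(201), np.uint8(199)), (368, np.float64(-1.4), np.float64(64.4), np.float64(13.4), np.uint8(129), np.uint8(135), np.uint8(134)), (369, np.float64(-1.2), np.float64(62.9), np.float64(13.0), np.uint8(130), np.uint8(137), np.uint8(136)), (370, np.float64(-1.8), np.float64(62.2), np.float64(14.4), np.uint8(129), np.uint8(135), np.uint8(134)), (371, np.float64(-1.6), np.float64(60.7), np.float64(13.9), np.uint8(128), np.uint8(134), np.uint8(133)), (372, np.float64(-0.3), np.float64(58.2), np.float64(10.9), np.uint8(129), np.uint8(135), np.uint8(135)), (373, np.float64(-1.5), np.float64(58.0), np.float64(13.6), np.uint8(130), np.uint8(136), np.uint8(135))]
```

```bash
cat >> jig.py <<'E'
PSI=.0553; C0=np.array([.6029,0])
def jw(x,s,z):
    "jig-aligned (x across, s along) to world"
    return np.array([*(C0+x*np.array([np.cos(PSI),np.sin(PSI)])+s*np.array([-np.sin(PSI),np.cos(PSI)])),z])
def wj(p):
    d=np.asarray(p)[:2]-C0; return np.array([d@[np.cos(PSI),np.sin(PSI)],d@[-np.sin(PSI),np.cos(PSI)],p[2]])
E
python3 - <<'E'
from jig import *
K,Rm,t=cam("wrist"); p,Ro,s=cur(); print("cam in tool",Ro.inv().apply(-Rm.T@t-p),"joints",s["joint_pos"])
a=rows(jw(-.1006,.220,.172),rot(PSI,.70)); b=rows(jw(-.004,.220,.0576),rot(PSI,.70),start=a)
E
```

```text
cam in tool [ 0.0688  0.001  -0.1184] joints [ 0.3984 -0.7044  2.2953 -0.2917  0.903   2.0308]
N 3 shift [-0.0063 -0.0027  0.0332] turn [ 0.0032 -0.0003 -0.003 ] | total shift in tool axes [-0.019  -0.0084  0.0997]
N 4 shift [0.     0.     0.0374] turn [0. 0. 0.] | total shift in tool axes [ 0.0002 -0.      0.1497]
```

The picture shows the black tab at (248,167), white face edge at (366,175) and pointers at (408,157)/(417,187), so about 55 mm to travel. The wrist camera sits on the shield side, so I'll make a half turn of the tool first.

```bash
python3 -m inch '[[[0,0,0],[0,0,-0.149],1],[[0,0,0],[0,0,-0.149],1],[[0,0,0],[0,0,-0.149],1],[[0,0,0],[0,0,-0.149],1],[[0,0,0],[0,0,-0.149],1],[[0,0,0],[0,0,-0.149],1],[[0,0,0],[0,0,-0.149],1]]'; python3 -c "
from h import *
print(manip.state()['joint_pos'])"
```

```text
time: 4.25
tool_pos: [0.4412, 0.2031, 0.2606]
tool_rot: [0.166, 0.803, 0.487, 0.3]
contact_force: [0.0, 0.1, -0.3]
gripper_width: 0.999
grasp_force: 0.0
[ 0.39696483 -0.70469519  2.29531334 -0.29169861  0.90293352  0.98186272]
```

```bash
python3 -m inch '[[[0,0,0],[0,0,-0.149],1],[[0,0,0],[0,0,-0.149],1],[[0,0,0],[0,0,-0.149],1],[[0,0,0],[0,0,-0.149],1],[[0,0,0],[0,0,-0.149],1],[[0,0,0],[0,0,-0.149],1],[[0,0,0],[0,0,-0.149],1]]'; python3 -m inch '[[[0,0,0],[0,0,-0.149],1],[[0,0,0],[0,0,-0.149],1],[[0,0,0],[0,0,-0.149],1],[[0,0,0],[0,0,-0.149],1],[[0,0,0],[0,0,-0.149],1],[[0,0,0],[0,0,-0.149],1],[[0,0,0],[0,0,-0.149],1],[[0,0,0],[0,0,0],1]]'; python3 -c "
from jig import *
F=R.from_euler('z',np.pi)
print(manip.state()['joint_pos'],wj(cur()[0]))
a=rows(jw(-.1006,.220,.172),rot(PSI,.70)*F); b=rows(jw(-.004,.220,.0576),rot(PSI,.70)*F,start=a)"
```

```text
time: 4.95
tool_pos: [0.4413, 0.2031, 0.2606]
tool_rot: [0.294, 0.454, 0.822, 0.178]
contact_force: [-0.3, -0.1, 0.5]
gripper_width: 0.998
grasp_force: 0.0
time: 5.75
tool_pos: [0.4411, 0.2034, 0.2606]
tool_rot: [0.343, -0.013, 0.939, 0.009]
contact_force: [-0.8, 0.2, -0.1]
gripper_width: 0.999
grasp_force: 0.0
[ 0.3975 -0.7046  2.2953 -0.2918  0.9028 -1.0975] [-0.1503  0.212   0.2606]
N 3 shift [0.0064 0.0028 0.0332] turn [-0.0033  0.0004 -0.0077] | total shift in tool axes [0.0194 0.0085 0.0996]
N 4 shift [-0.     -0.      0.0374] turn [0. 0. 0.] | total shift in tool axes [-0.0002 -0.      0.1497]
```

```bash
python3 -m inch '[[[0.0065,0.003,0.033],[-0.003,0,-0.008],1],[[0.0065,0.003,0.033],[-0.003,0,-0.008],1],[[0.0065,0.003,0.033],[-0.003,0,-0.008],1],[[0,0,0.035],[0,0,0],1],[[0,0,0.035],[0,0,0],1],[[0,0,0.03],[0,0,0],1],[[0,0,0],[0,0,0],1]]'; python3 -c "
from jig import *
F=R.from_euler('z',np.pi)
print(wj(cur()[0]))
rows(jw(-.004,.220,.0576),rot(PSI,.70)*F)"
```

```text
time: 6.45
tool_pos: [0.5528, 0.2179, 0.0905]
tool_rot: [0.339, -0.026, 0.94, 0.008]
contact_force: [-1.1, -0.3, -1.1]
gripper_width: 1.001
grasp_force: 0.0
[-0.038   0.2203  0.0905]
N 2 shift [-0.0025 -0.0001  0.0235] turn [-0.0014 -0.0038  0.    ] | total shift in tool axes [-0.0051 -0.0002  0.047 ]
```

```bash
python3 -m inch '[[[-0.0025,0,0.022],[-0.001,-0.004,0],1],[[-0.0025,0,0.022],[-0.001,-0.004,0],1],[[0,0,0.003],[0,0,0],1],[[0,0,0],[0,0,0],0.35],[[0,0,0],[0,0,0],0.35],[[0,0,0],[0,0,0],0.35]]'; python3 - <<'E'
from jig import *
print(wj(cur()[0])); grab("wrist","pics/w2.png")
E
```

```text
time: 7.05
tool_pos: [0.5872, 0.2227, 0.0641]
tool_rot: [0.348, -0.028, 0.937, 0.011]
contact_force: [-0.7, -0.2, 0.2]
gripper_width: 0.518
grasp_force: 0.0
[-0.0034  0.2232  0.0641]
```

View pics/w2.png

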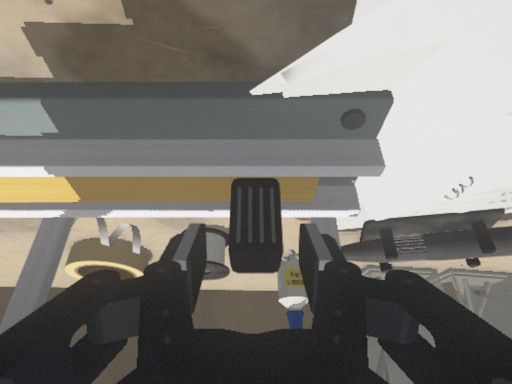

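The picture shows the black tab (256,225) centred between the two half-closed fingers; I'll lower 6 mm and pinch.

```bash
python3 -m inch '[[[0.004,0,0.005],[0,0,0],0.35],[[0,0,0],[0,0,0],0],[[0,0,0],[0,0,0],0],[[0,0,0],[0,0,0],0],[[0,0,0],[0,0,0],0]]'; python3 -c "
from jig import *
print(wj(cur()[0]),rot(PSI,.7).inv().as_matrix()@cur()[1].as_matrix())"
```

```text
time: 7.6
tool_pos: [0.5868, 0.2231, 0.056]
tool_rot: [0.346, -0.029, 0.938, 0.011]
contact_force: [-5.5, 2.0, 3.5]
gripper_width: 0.242
grasp_force: 58.5
[-0.0037  0.2236  0.056 ] [[-1.     -0.0048  0.008 ]
 [ 0.0048 -1.     -0.0044]
 [ 0.008  -0.0043  1.    ]]
```

```bash
python3 -m inch '[[[0,-0.006,0],[0,0,0],0],[[0,-0.006,0],[0,0,0],0],[[0,-0.006,0],[0,0,0],0],[[0,-0.006,0],[0,0,0],0],[[0,-0.006,0],[0,0,0],0],[[0,-0.006,0],[0,0,0],0],[[0,-0.006,0],[0,0,0],0],[[0,0,0],[0,0,0],0]]'; cat > chk.py <<'E'
from jig import *
print("tool jig",wj(cur()[0]))
im,d,W=grab("top","pics/chk.png"); analyze(im,W)
im,d,W=grab("scene","pics/chks.png"); analyze(im,W)
E
python3 chk.py
```

```text
time: 8.4
tool_pos: [0.5894, 0.1817, 0.056]
tool_rot: [0.347, -0.029, 0.937, 0.011]
contact_force: [-5.0, 7.5, 3.9]
gripper_width: 0.247
grasp_force: 58.9
tool jig [-0.0035  0.1822  0.056 ]
psi 0.05947201096743558 c0 0.6045052961093497 lipsep 0.037768162174788414 lip z 0.027468612576219336 lip range y -0.07810686479864161 0.2807733800834147 394
ptr -1 1 [-0.0257  0.0207  0.0212] [-0.0257  0.0207  0.0212] [-0.0257  0.0207  0.0212]
ptr 1 1 [0.0228 0.0203 0.0392] [0.0228 0.0203 0.0392] [0.0228 0.0203 0.0392]
white 18 [0.0007 0.0375 0.0242] [-0.0071  0.0342  0.0209] [0.0083 0.0409 0.0269]
tab 7 [-0.0156  0.1946  0.0603] [-0.0193  0.1909  0.047 ] [-0.0119  0.1961  0.0696]
psi 0.060998288024181155 c0 0.603027839840722 lipsep 0.03806415465274521 lip z 0.027177957331227975 lip range y -0.06394663303172118 0.27860592000692685 314
ptr -1 15 [-0.0241  0.0195  0.0291] [-0.0297  0.014   0.022 ] [-0.0149  0.0252  0.0363]
ptr 1 7 [0.0189 0.0201 0.0339] [0.0118 0.0178 0.0264] [0.0268 0.0242 0.0402]
white 10 [-0.002   0.0487  0.0242] [-0.0087  0.0326  0.0231] [0.0062 0.1095 0.0273]
tab 58 [-0.0112  0.1849  0.0468] [-0.0186  0.1708  0.0366] [-0.003   0.2057  0.0606]
```

```bash
python3 -m inch '[[[0,-0.004,0],[0,0,0],0],[[0,-0.004,0],[0,0,0],0],[[0,0,0],[0,0,0],0],[[0,0,0],[0,0,0],0.6],[[0,0,0],[0,0,0],0.6],[[0,0,0],[0,0,0],0.6]]' && python3 -m inch '[[[0,0,-0.04],[0,0,0],0.6],[[0,0,-0.04],[0,0,0],0.6],[[0,-0.03,-0.04],[0,0,0],0.6],[[0,-0.04,0],[0,0,0],0.6],[[0,0,0],[0,0,0],0.6]]'; python3 - <<'E'
from jig import *
print("tool jig",wj(cur()[0]))
im,d,W=grab("wrist","pics/w3.png"); np.savez("w3.npz",im=im,W=W); analyze(im,W)
E
```

```text
time: 9.1
tool_pos: [0.5904, 0.1725, 0.056]
tool_rot: [0.346, -0.029, 0.938, 0.01]
contact_force: [0.4, -0.8, -0.9]
gripper_width: 0.6
grasp_force: 0.0
time: 9.6
tool_pos: [0.5177, 0.0944, 0.1502]
tool_rot: [0.349, -0.026, 0.937, 0.009]
contact_force: [0.4, -0.5, -0.8]
gripper_width: 0.598
grasp_force: 0.0
tool jig [-0.0799  0.0989  0.1502]
psi 0.06117798033808483 c0 0.6022097384444765 lipsep 0.03772076607751924 lip z 0.026657606141057187 lip range y -0.08046834511510131 0.2805829311579961 5894
ptr -1 73 [-0.023   0.0195  0.0308] [-0.0258  0.0133  0.0262] [-0.0141  0.0251  0.0379]
ptr 1 42 [0.023  0.0201 0.0315] [0.0151 0.0135 0.0268] [0.0272 0.0248 0.0376]
white 131 [-0.0003  0.0291  0.0233] [-0.0088  0.0248  0.0222] [0.0089 0.0332 0.0243]
tab 1120 [-0.0059  0.1718  0.0528] [-0.0117  0.1638  0.0358] [0.008  0.1833 0.0619]
```

View pics/w3.png

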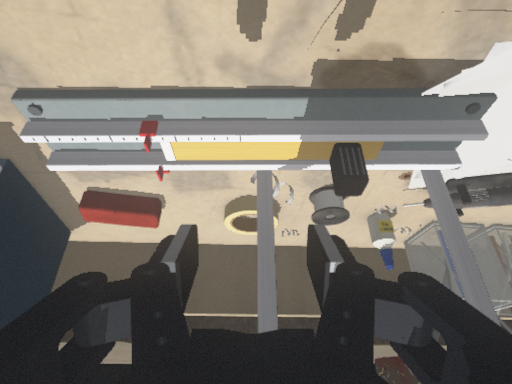

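The picture shows pointers at ~(149,136) and (162,173), white end at (167,149); a few mm remain. I'll look at a close crop for the exact gap.

```bash
python3 - <<'E'
from jig import *
D=np.load("w3.npz"); im=D["im"]; W=D["W"]
J,c0,ax,ay=analyze(im,W); I=im.astype(int)
red=(I[...,0]-np.maximum(I[...,1],I[...,2])>60)&(np.abs(J[...,0])<.035)&(J[...,1]<.03)&(J[...,1]>.005)
for sgn in(-1,1):
  for a,b in[(.024,.029),(.029,.032),(.032,.035),(.035,.042)]:
    m=red&(J[...,0]*sgn>0)&(J[...,2]>a)&(J[...,2]<b)
    if m.sum(): q=J[m]; print(sgn,a,m.sum(),(q.mean(0)*1000).round(1),(q[:,:2].min(0)*1000).round(1),(q[:,:2].max(0)*1000).round(1))
K,Rm,t=cam("wrist"); print("cam jig",wj(-Rm.T@t))
c=im[110:190,125:215,::-1]; cv2.imwrite("pics/c3.png",cv2.resize(c,(675,600),interpolation=cv2.INTER_NEAREST))
E
```

```text
psi 0.06117798033808483 c0 0.6022097384444765 lipsep 0.03772076607751924 lip z 0.026657606141057187 lip range y -0.08046834511510131 0.2805829311579961 5894
ptr -1 73 [-0.023   0.0195  0.0308] [-0.0258  0.0133  0.0262] [-0.0141  0.0251  0.0379]
ptr 1 42 [0.023  0.0201 0.0315] [0.0151 0.0135 0.0268] [0.0272 0.0248 0.0376]
white 131 [-0.0003  0.0291  0.0233] [-0.0088  0.0248  0.0222] [0.0089 0.0332 0.0243]
tab 1120 [-0.0059  0.1718  0.0528] [-0.0117  0.1638  0.0358] [0.008  0.1833 0.0619]
-1 0.024 48 [-24.4  19.5  27.6] [-25.8  13.3] [-22.5  25.1]
-1 0.035 25 [-20.2  19.6  36.9] [-24.2  18.8] [-14.1  20.7]
1 0.024 23 [25.  20.4 27.5] [23.2 13.5] [27.2 24.8]
1 0.029 1 [24.3 20.6 29.1] [24.3 20.6] [24.3 20.6]
1 0.035 18 [20.3 19.6 36.7] [15.1 18.5] [26.4 20.3]
cam jig [-0.2094  0.0992  0.1938]
```

View pics/c3.png

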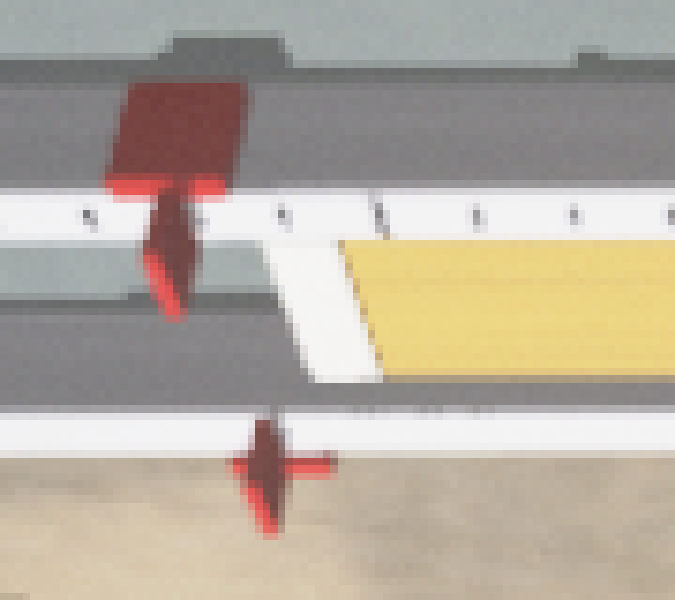

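Gap measured at about 5.3 mm. Re-enter by the reverse path, pinch, and move just under that.

```bash
python3 -m inch '[[[0,0.04,0],[0,0,0],0.6],[[0,0.03,0.04],[0,0,0],0.6],[[0,0,0.04],[0,0,0],0.6],[[0,0,0.04],[0,0,0],0.6],[[0,0,0],[0,0,0],0.6],[[0,0,0],[0,0,0],0],[[0,0,0],[0,0,0],0],[[0,0,0],[0,0,0],0]]' ; python3 -c "
from jig import *
print(wj(cur()[0]),wj([.5904,.1725,0]))"
```

```text
time: 10.45
tool_pos: [0.5897, 0.1734, 0.0563]
tool_rot: [0.347, -0.029, 0.937, 0.011]
contact_force: [15.1, 7.1, -18.3]
gripper_width: 0.248
grasp_force: 59.5
[-0.0036  0.1738  0.0563] [-0.0029  0.1729  0.    ]
```

```bash
python3 -m inch '[[[0,0,0],[0,0,0],0],[[0,-0.002,0],[0,0,0],0],[[0,-0.002,0],[0,0,0],0],[[0,-0.001,0],[0,0,0],0],[[0,0,0],[0,0,0],0],[[0,0,0],[0,0,0],0]]' ; python3 -c "
from jig import *
print(wj(cur()[0]))"; python3 -m inch '[[[0,0,0],[0,0,0],0.6],[[0,0,0],[0,0,0],0.6],[[0,0,0],[0,0,0],0.6],[[0,0,-0.04],[0,0,0],0.6],[[0,0,-0.04],[0,0,0],0.6],[[0,-0.03,-0.04],[0,0,0],0.6],[[0,-0.04,0],[0,0,0],0.6],[[0,0,0],[0,0,0],0.6]]'; cat > chkw.py <<'E'
import sys
from jig import *
im,d,W=grab("wrist","pics/%s.png"%sys.argv[1]); np.savez(sys.argv[1]+".npz",im=im,W=W); J,*_=analyze(im,W); I=im.astype(int)
red=(I[...,0]-np.maximum(I[...,1],I[...,2])>60)&(np.abs(J[...,0])<.035)&(J[...,1]<.03)&(J[...,1]>.005)&(J[...,2]>.034)
for sg in(-1,1): q=J[red&(J[...,0]*sg>0)]; print("fin top",len(q),q.mean(0) if len(q) else '')
E
python3 chkw.py w4
```

```text
time: 11.05
tool_pos: [0.5899, 0.1688, 0.0563]
tool_rot: [0.347, -0.029, 0.937, 0.012]
contact_force: [16.7, 9.9, -19.5]
gripper_width: 0.247
grasp_force: 59.6
[-0.0036  0.1692  0.0563]
time: 11.85
tool_pos: [0.518, 0.0895, 0.1511]
tool_rot: [0.35, -0.026, 0.936, 0.009]
contact_force: [0.6, -0.3, -0.9]
gripper_width: 0.597
grasp_force: 0.0
psi 0.06064635685024094 c0 0.6020789333858159 lipsep 0.03782010271496227 lip z 0.02652925320577628 lip range y -0.08023177747247741 0.2801667900582216 5922
ptr -1 65 [-0.0228  0.0195  0.0305] [-0.0253  0.0138  0.0262] [-0.0153  0.0256  0.0375]
ptr 1 41 [0.0233 0.02   0.0309] [0.0161 0.0138 0.0264] [0.0274 0.0253 0.0374]
white 129 [-0.0005  0.024   0.0232] [-0.009   0.02    0.0218] [0.0088 0.0281 0.0245]
tab 1123 [-0.0056  0.1667  0.0528] [-0.0116  0.1587  0.0359] [0.0083 0.1782 0.0618]
fin top 21 [-0.02    0.0196  0.0367]
fin top 16 [0.0203 0.0196 0.0365]
```

The face is 0.4 mm short of the line. Now measure the wax from above.

```bash
cat > wax.py <<'E'
from jig import *
def wax(cam_,near=(.46,-.25),zlo=.085,zhi=.125,f=None,r=.08):
    im,d,W=grab(cam_,f); I=im.astype(int)
    m=(W[...,2]>zlo)&(W[...,2]<zhi)&(np.hypot(W[...,0]-near[0],W[...,1]-near[1])<r)
    P=W[m]; (c,wh,a)=cv2.minAreaRect((P[:,:2]*1000).astype(np.float32))
    top=P; q=top[:,:2]-top[:,:2].mean(0); ev,V=np.linalg.eigh(q.T@q)
    L=V[:,1]; pr=q@L; th=q@V[:,0]
    print(cam_,len(P),"rect",np.round(c,1),np.round(wh,1),a,"mean",top.mean(0),"long axis deg",np.degrees(np.arctan2(L[1],L[0]))%180,"len",np.ptp(pr),"thick",np.ptp(th),"mid",top[:,:2].mean(0)+L*(pr.max()+pr.min())/2)
    return im,W
if __name__=="__main__":
    wax("top"); wax("top",zlo=.1)
    a=rows(np.array([.50,-.02,.30]),rot(PSI,.3)*R.from_euler('z',np.pi))
    a=rows(np.array([.46,-.25,.30]),R.from_euler('z',np.radians(32-90))*R.from_matrix(np.diag([-1.,1,-1])),start=a)
E
python3 wax.py
```

```text
top 162 rect [ 458.  -254.5] [16.2 67.8] 35.53660583496094 mean [ 0.4584 -0.2545  0.103 ] long axis deg 125.98254541082882 len 0.06779354735567364 thick 0.01644768318534349 mid [ 0.4582 -0.2543]
top 101 rect [ 460.  -257.7] [16.  62.1] 36.724510192871094 mean [ 0.4645 -0.2635  0.1067] long axis deg 125.50428437444982 len 0.06230075694018577 thick 0.016164464040017104 mid [ 0.4602 -0.2575]
N 5 shift [-0.0119 -0.0223 -0.0287] turn [0.0005 0.0817 0.0009] | total shift in tool axes [-0.0813 -0.1117 -0.1313]
N 8 shift [-0.0073 -0.0297  0.0004] turn [0.02   0.0339 0.1324] | total shift in tool axes [ 0.0503 -0.2274 -0.0156]
```

```bash
python3 -m inch '[[[-0.012,-0.022,-0.029],[0,0.082,0.001],0.6],[[-0.012,-0.022,-0.029],[0,0.082,0.001],0.6],[[-0.012,-0.022,-0.029],[0,0.082,0.001],0.6],[[-0.012,-0.022,-0.029],[0,0.082,0.001],0.6],[[-0.012,-0.022,-0.029],[0,0.082,0.001],0.6],[[0,0,0],[0,0,0],0.6]]'; python3 -c "
from jig import *
rows(np.array([.42,-.235,.30]),R.from_euler('z',np.radians(35.7-90))*R.from_matrix(np.diag([-1.,1,-1])))"
```

```text
time: 12.6
tool_pos: [0.5037, -0.0197, 0.3074]
tool_rot: [0.152, -0.028, 0.988, 0.004]
contact_force: [0.9, 0.6, 0.1]
gripper_width: 0.6
grasp_force: 0.0
N 8 shift [-0.0003 -0.0301  0.0002] turn [0.019  0.0349 0.1244] | total shift in tool axes [ 0.0934 -0.2103 -0.0214]
```

```bash
python3 -c "
from jig import *
rows(np.array([.470,-.27,.31]),R.from_euler('z',np.radians(35.7-90))*R.from_matrix(np.diag([-1.,1,-1])),N=8)"
```

```text
N 8 shift [-0.0082 -0.0319  0.0003] turn [0.019  0.0349 0.1244] | total shift in tool axes [ 0.0446 -0.2481 -0.0165]
```

```bash
python3 -m inch '[[[-0.008,-0.032,0],[0.019,0.035,0.124],0.6],[[-0.008,-0.032,0],[0.019,0.035,0.124],0.6],[[-0.008,-0.032,0],[0.019,0.035,0.124],0.6],[[-0.008,-0.032,0],[0.019,0.035,0.124],0.6],[[-0.008,-0.032,0],[0.019,0.035,0.124],0.6],[[-0.008,-0.032,0],[0.019,0.035,0.124],0.6],[[-0.008,-0.032,0],[0.019,0.035,0.124],0.6],[[-0.008,-0.032,0],[0.019,0.035,0.124],0.6]]'; python3 -m inch '[[[0,0,0],[0,0,0],0.6]]'; python3 - <<'E'
from wax import *
im,W=wax("wrist",f="pics/w5.png"); wax("wrist",zlo=.1); print(cur()[0],cur()[1].as_matrix())
E
```

```text
time: 13.4
tool_pos: [0.4649, -0.2688, 0.303]
tool_rot: [-0.006, 0.456, 0.89, -0.0]
contact_force: [0.9, -0.9, 0.1]
gripper_width: 0.604
grasp_force: 0.0
time: 13.5
tool_pos: [0.4642, -0.2704, 0.3028]
tool_rot: [-0.006, 0.456, 0.89, -0.001]
contact_force: [-0.1, 0.0, -0.1]
gripper_width: 0.602
grasp_force: 0.0
wrist 1190 rect [ 458.4 -256.3] [15.9 67.7] 35.97682189941406 mean [ 0.4578 -0.2555  0.1049] long axis deg 125.82644821208281 len 0.06764575558785824 thick 0.016047305495958026 mid [ 0.4584 -0.2563]
wrist 911 rect [ 459.  -258.1] [15.1 65.8] 36.051883697509766 mean [ 0.4612 -0.2612  0.1068] long axis deg 125.90580220122341 len 0.06577858617522936 thick 0.015159240863422626 mid [ 0.459  -0.2582]
[ 0.4651 -0.2682  0.3034] [[-0.5885  0.8085 -0.0094]
 [ 0.8085  0.5885  0.0045]
 [ 0.0091 -0.0049 -0.9999]]
```

View pics/w5.png

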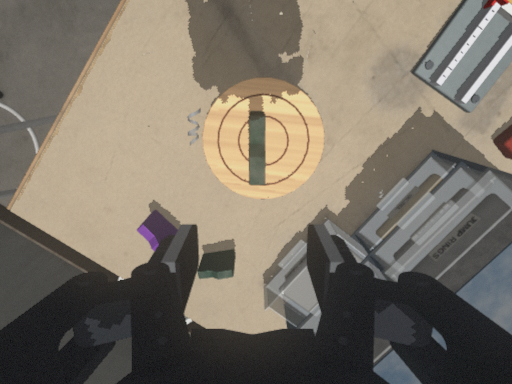

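Wrist picture: wax at (257,148), standing on the platter and aligned with the gripper; small green (217,263) and purple (157,230) decoys lie elsewhere, so the choice is confirmed.

```bash
python3 -c "
from jig import *
Rt=R.from_euler('z',np.radians(35.9-90))*R.from_matrix(np.diag([-1.,1,-1]))
a=rows(np.array([.4582,-.2562,.18]),Rt,N=4)
rows(np.array([.4582,-.2562,.087]),Rt,N=3,start=a)"
```

```text
N 4 shift [0.0033 0.0005 0.0309] turn [-0.0012 -0.0023  0.0007] | total shift in tool axes [0.0126 0.0021 0.1235]
N 3 shift [0.    0.    0.031] turn [0. 0. 0.] | total shift in tool axes [0.    0.    0.093]
```

```bash
python3 -m inch '[[[0.003,0.0005,0.031],[-0.001,-0.002,0.001],0.6],[[0.003,0.0005,0.031],[-0.001,-0.002,0.001],0.6],[[0.003,0.0005,0.031],[-0.001,-0.002,0.001],0.6],[[0.003,0.0005,0.031],[-0.001,-0.002,0.001],0.6],[[0,0,0],[0,0,0],0.6],[[0,0,0],[0,0,0],0.6]]'; python3 -c "
from jig import *
Rt=R.from_euler('z',np.radians(35.9-90))*R.from_matrix(np.diag([-1.,1,-1]))
rows(np.array([.4582,-.2562,.087]),Rt,N=4)"
```

```text
time: 14.2
tool_pos: [0.4591, -0.2567, 0.1811]
tool_rot: [0.0, 0.455, 0.891, -0.0]
contact_force: [0.7, -0.2, 0.7]
gripper_width: 0.605
grasp_force: 0.0
N 4 shift [ 0.0002 -0.0001  0.0235] turn [-0.0002  0.0001 -0.0001] | total shift in tool axes [ 0.001  -0.0004  0.0941]
```

```bash
python3 -m inch '[[[0.0005,0,0.024],[0,0,0],0.6],[[0.0005,0,0.024],[0,0,0],0.6],[[0,0,0.024],[0,0,0],0.6],[[0,0,0.022],[0,0,0],0.6],[[0,0,0],[0,0,0],0.6],[[0,0,0],[0,0,0],0.3],[[0,0,0],[0,0,0],0.3],[[0,0,0],[0,0,0],0.3]]';  python3 -m inch '[[[0,0,0],[0,0,0],0.25],[[0,0,0],[0,0,0],0.22],[[0,0,0],[0,0,0],0.19],[[0,0,0],[0,0,0],0.1],[[0,0,0],[0,0,0],0],[[0,0,0],[0,0,0],0],[[0,0,0],[0,0,0],0]]'
```

```text
time: 15.0
tool_pos: [0.4594, -0.2582, 0.0897]
tool_rot: [0.002, 0.456, 0.89, -0.001]
contact_force: [1.0, 1.1, -0.3]
gripper_width: 0.302
grasp_force: 0.0
time: 15.7
tool_pos: [0.4584, -0.2575, 0.0878]
tool_rot: [0.001, 0.456, 0.89, -0.001]
contact_force: [-0.9, 0.6, 3.5]
gripper_width: 0.181
grasp_force: 58.5
```

```bash
python3 -m inch '[[[0,0,-0.015],[0,0,0],0],[[0,0,-0.03],[0,0,0],0],[[0,0,-0.04],[0,0,0],0],[[0,0,-0.04],[0,0,0],0],[[0,0,-0.035],[0,0,0],0],[[0,0,0],[0,0,0],0]]'; python3 - <<'E'
from jig import *
im,d,W=grab("wrist","pics/w6.png"); np.savez("w6.npz",im=im,W=W)
p,Ro,s=cur(); T=(W-p)@Ro.as_matrix()
np.save("w6T.npy",T)
I=im.astype(int); g=(np.abs(T[...,1])<.007)&(T[...,2]>-.05)&(T[...,2]<.08)&(np.abs(T[...,0])<.06)
q=T[g]; print(p,len(q),np.percentile(q,[1,50,99],0)); 
h=Rt=R.from_euler('z',PSI-np.pi/2)*R.from_matrix(np.diag([-1.,1,-1]))
print(Ro.as_matrix())
RtJ=R.from_euler('z',PSI-np.pi/2)*R.from_matrix(np.diag([-1.,1,-1])); print(RtJ.as_matrix())
a=rows(np.array([.46,-.03,.24]),RtJ); rows(jw(0,-.016,.24),RtJ,start=a)
E
```

```text
time: 16.3
tool_pos: [0.4603, -0.2589, 0.2551]
tool_rot: [0.006, 0.456, 0.89, -0.002]
contact_force: [0.5, -0.7, 0.1]
gripper_width: 0.176
grasp_force: 58.4
[ 0.4592 -0.2581  0.2517] 6815 [[-0.0133 -0.0068 -0.0491]
 [ 0.0135 -0.     -0.0124]
 [ 0.0343  0.0068  0.0516]]
[[-0.5841  0.8117  0.0059]
 [ 0.8117  0.5841 -0.0058]
 [-0.0082  0.0014 -1.    ]]
[[-0.0553  0.9985  0.    ]
 [ 0.9985  0.0553  0.    ]
 [ 0.      0.     -1.    ]]
N 6 shift [0.0356 0.0146 0.0018] turn [0.0006 0.0013 0.0947] | total shift in tool axes [0.1847 0.1338 0.0103]
N 4 shift [ 0.0015  0.0361 -0.    ] turn [0. 0. 0.] | total shift in tool axes [0.0061 0.1443 0.    ]
```

View pics/w6.png

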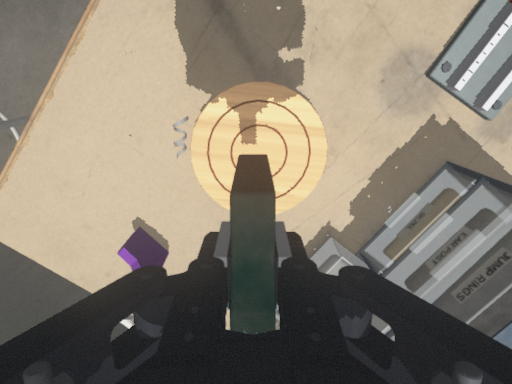

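Wax is held between the pads (250,250), end face visible and platter empty. Check its tilt from the visible end face.

```bash
python3 - <<'E'
from jig import *
T=np.load("w6T.npy"); q=T[(np.abs(T[...,1])<.006)&(T[...,0]>.015)&(T[...,0]<.05)&(T[...,2]>-.03)&(T[...,2]<.08)]
for a in np.arange(-.03,.075,.008):
    m=q[(q[:,2]>=a)&(q[:,2]<a+.008)]
    if len(m)>5: print(round(a,3),len(m),np.median(m,0),np.percentile(m[:,0],90))
E
```

```text
-0.014 1871 [ 0.0255 -0.     -0.0115] 0.03318735121858059
-0.006 196 [ 0.034  -0.     -0.0022] 0.03421161467840672
0.002 164 [0.034  0.0001 0.0059] 0.03417429353238932
0.01 133 [0.034  0.0001 0.0139] 0.03418560702115317
0.018 110 [ 0.034  -0.0003  0.0214] 0.034201518255461305
0.026 103 [0.034  0.0002 0.0299] 0.034223505822869815
0.034 83 [0.0341 0.0003 0.0381] 0.03423226436883526
0.042 78 [ 0.0341 -0.0002  0.046 ] 0.03422314823809191
0.05 65 [ 0.0341 -0.0001  0.0546] 0.03420843896950915
```

```bash
python3 -m inch '[[[0.0355,0.0145,0.001],[0.001,0.001,0.095],0],[[0.0355,0.0145,0.001],[0.001,0.001,0.095],0],[[0.0355,0.0145,0.001],[0.001,0.001,0.095],0],[[0.0355,0.0145,0.001],[0.001,0.001,0.095],0],[[0.0355,0.0145,0.001],[0.001,0.001,0.095],0],[[0.0355,0.0145,0.001],[0.001,0.001,0.095],0],[[0,0,0],[0,0,0],0]]'; python3 - <<'E'
from jig import *
RtJ=R.from_euler('z',PSI-np.pi/2)*R.from_matrix(np.diag([-1.,1,-1]))
print(cur()[1].as_matrix()); rows(jw(0,-.022,.22),RtJ,N=5)
E
```

```text
time: 17.05
tool_pos: [0.4576, -0.0265, 0.2394]
tool_rot: [-0.005, 0.686, 0.727, -0.002]
contact_force: [-0.4, -0.2, -1.3]
gripper_width: 0.179
grasp_force: 58.5
[[-0.0581  0.9983 -0.0102]
 [ 0.9983  0.0581  0.0041]
 [ 0.0046 -0.0099 -0.9999]]
N 5 shift [-0.0008  0.0293  0.0037] turn [-0.002  -0.0009  0.0006] | total shift in tool axes [-0.0041  0.1467  0.0179]
```

```bash
python3 -m inch '[[[-0.002,0.029,0.004],[-0.002,-0.001,0],0],[[-0.002,0.029,0.004],[-0.002,-0.001,0],0],[[-0.002,0.029,0.004],[-0.002,-0.001,0],0],[[-0.002,0.029,0.004],[-0.002,-0.001,0],0],[[-0.002,0.029,0.004],[-0.002,-0.001,0],0],[[0,0,0.02],[0,0,0],0],[[0,0,0],[0,0,0],0]]'; cat > gap.py <<'E'
import sys
from jig import *
im,d,W=grab("wrist","pics/%s.png"%sys.argv[1]); p,Ro,s=cur(); J,c0,ax,ay=analyze(im,W)
T=(W-p)@Ro.as_matrix(); hsv=cv2.cvtColor(im,cv2.COLOR_RGB2HSV)
q=T[(np.abs(T[...,1])<.006)&(T[...,0]>.028)&(T[...,0]<.04)&(T[...,2]>0)&(T[...,2]<.06)]
print("tool",p,"wax end tool x",np.median(q,0),len(q))
tj=np.array([(p[:2]-c0)@ax,(p[:2]-c0)@ay]); print("tool in this jig frame x,s",tj,"wax end s",tj[1]+np.median(q[:,0]),"tool axes in jig",[Ro.as_matrix()[:2,0]@ax, Ro.as_matrix()[:2,0]@ay],"tilt",Ro.as_matrix()[2])
I=im.astype(int);red=(I[...,0]-np.maximum(I[...,1],I[...,2])>60)&(np.abs(J[...,0])<.035)&(J[...,1]<.03)&(J[...,1]>.005)&(J[...,2]>.034)
for sg in(-1,1): q=J[red&(J[...,0]*sg>0)]; print("fin top",len(q),q.mean(0) if len(q) else '')
E
python3 gap.py w7
```

```text
time: 17.75
tool_pos: [0.6016, -0.0328, 0.1959]
tool_rot: [-0.002, 0.688, 0.726, -0.002]
contact_force: [-0.2, -0.6, -1.4]
gripper_width: 0.181
grasp_force: 58.9
psi 0.061036848390082235 c0 0.6046055459467535 lipsep 0.03751891593094553 lip z 0.030186588639187106 lip range y -0.08099096169448317 0.10448969922410623 3553
ptr -1 59 [-0.023   0.0183  0.0344] [-0.0258  0.0124  0.0297] [-0.0159  0.0234  0.0415]
ptr 1 74 [0.0231 0.0181 0.0346] [0.0157 0.012  0.0256] [0.026  0.0236 0.0411]
white 208 [0.0002 0.0226 0.027 ] [-0.0086  0.0187  0.0252] [0.0089 0.0264 0.0288]
tool [ 0.6019 -0.0328  0.1975] wax end tool x [0.0336 0.0001 0.0213] 785
tool in this jig frame x,s [-0.0047 -0.0325] wax end s 0.0010426022182825484 tool axes in jig [np.float64(0.007389711386796859), np.float64(0.9999718484235455)] tilt [-0.0013 -0.0035 -1.    ]
fin top 25 [-0.0205  0.0182  0.0385]
fin top 28 [0.0208 0.018  0.0402]
```

View pics/w7.png

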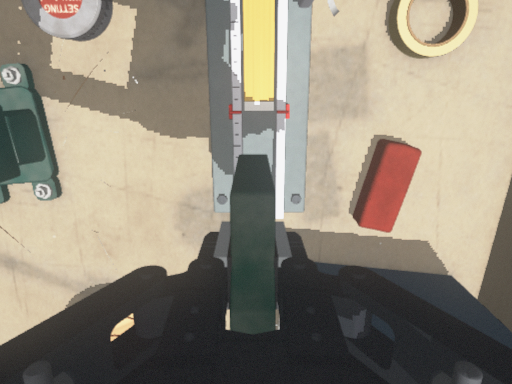

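The picture shows the held wax above the channel, slightly left of centre; white face at (258,103) level with pointers (230,111)/(288,111). Correct sideways and descend with ~8 mm gap.

```bash
python3 -m inch '[[[0.0095,0.0047,0],[0,0,-0.007],0],[[0,0,0.03],[0,0,0],0],[[0,0,0.03],[0,0,0],0],[[0,0,0.03],[0,0,0],0],[[0,0,0.02],[0,0,0],0],[[0,0,0],[0,0,0],0]]'; python3 gap.py w8
```

```text
time: 18.4
tool_pos: [0.6059, -0.0221, 0.088]
tool_rot: [-0.0, 0.685, 0.728, -0.001]
contact_force: [0.2, 0.0, -0.8]
gripper_width: 0.179
grasp_force: 58.9
psi 0.05935370336770925 c0 0.6055427805431444 lipsep 0.03744294082805523 lip z 0.03081640792363484 lip range y -0.0353461106665972 0.08850897950083092 6518
ptr -1 157 [-0.0223  0.0181  0.0359] [-0.0259  0.0119  0.0293] [-0.0152  0.0236  0.0426]
ptr 1 194 [0.0223 0.018  0.036 ] [0.0151 0.0116 0.0291] [0.0261 0.0236 0.0423]
white 448 [0.0002 0.0221 0.0275] [-0.0086  0.0179  0.0259] [0.0088 0.0259 0.029 ]
tool [ 0.6074 -0.0223  0.0903] wax end tool x [0.0336 0.0001 0.0212] 778
tool in this jig frame x,s [ 0.0006 -0.0224] wax end s 0.011145429764630586 tool axes in jig [np.float64(-0.0019468116559392358), np.float64(0.9999961370780404)] tilt [-0.002   0.0011 -1.    ]
fin top 78 [-0.0202  0.018   0.0401]
fin top 96 [0.02   0.0178 0.0402]
```

```bash
python3 -m inch '[[[0,0,0.005],[0,0,0],0],[[0,0,0.003],[0,0,0],0],[[0,0,0],[0,0,0],0],[[0,0,0],[0,0,0],0]]'; python3 -m inch '[[[0,0,0.001],[0,0,0],0],[[0,0,0],[0,0,0],0]]';python3 -m inch '[[[0,0,0.001],[0,0,0],0],[[0,0,0],[0,0,0],0]]'
```

```text
time: 18.85
tool_pos: [0.6087, -0.0229, 0.0836]
tool_rot: [0.002, 0.685, 0.728, 0.001]
contact_force: [-0.0, 0.4, 0.3]
gripper_width: 0.18
grasp_force: 58.9
time: 19.05
tool_pos: [0.6084, -0.0229, 0.082]
tool_rot: [0.002, 0.685, 0.728, 0.0]
contact_force: [-0.8, 1.0, -0.9]
gripper_width: 0.175
grasp_force: 58.9
time: 19.25
tool_pos: [0.6082, -0.0229, 0.0807]
tool_rot: [0.002, 0.685, 0.728, 0.0]
contact_force: [-0.8, 0.2, 0.6]
gripper_width: 0.183
grasp_force: 58.9
```

```bash
python3 -m inch '[[[0,0,0.002],[0,0,0],0],[[0.0025,0,0],[0,0,0],0],[[0.002,0,0],[0,0,0],0],[[0,0,0],[0,0,0],0],[[0,0,0],[0,0,0],0]]'; python3 gap.py w9
```

```text
time: 19.75
tool_pos: [0.6081, -0.0182, 0.0789]
tool_rot: [0.002, 0.685, 0.728, 0.0]
contact_force: [-0.2, -0.1, -1.4]
gripper_width: 0.178
grasp_force: 58.9
psi 0.061713629038546235 c0 0.6040982201224869 lipsep 0.03737213047157662 lip z 0.028613005181561617 lip range y -0.08080037617399802 0.08999771992089921 6860
ptr -1 164 [-0.0224  0.0185  0.0342] [-0.0258  0.0123  0.0271] [-0.0155  0.0239  0.0398]
ptr 1 183 [0.0224 0.0184 0.0336] [0.0152 0.0122 0.0271] [0.0258 0.0238 0.04  ]
white 540 [-0.0001  0.0224  0.0253] [-0.0089  0.0182  0.0235] [0.0087 0.0266 0.0273]
tool [ 0.6081 -0.0183  0.0789] wax end tool x [0.0336 0.0001 0.0262] 907
tool in this jig frame x,s [ 0.0029 -0.0185] wax end s 0.015060179258903773 tool axes in jig [np.float64(0.000786119643357124), np.float64(0.9999961849720804)] tilt [-0.0026  0.0032 -1.    ]
fin top 81 [-0.0202  0.018   0.0387]
fin top 81 [0.02   0.0181 0.0385]
```

```bash
python3 -m inch '[[[0.0018,-0.0015,0],[0,0,0],0],[[0,0,0.001],[0,0,0],0],[[0,0,0.001],[0,0,0],0],[[0,0,0],[0,0,0],0]]'; python3 -m inch '[[[0,0,0.001],[0,0,0],0],[[0,0,0],[0,0,0],0]]'; python3 -m inch '[[[0,0,0.001],[0,0,0],0],[[0,0,0],[0,0,0],0]]'
```

```text
time: 20.2
tool_pos: [0.6063, -0.0166, 0.0765]
tool_rot: [0.002, 0.685, 0.728, 0.0]
contact_force: [-0.6, 0.5, -0.9]
gripper_width: 0.179
grasp_force: 58.9
time: 20.4
tool_pos: [0.6066, -0.0167, 0.0759]
tool_rot: [0.002, 0.685, 0.728, 0.0]
contact_force: [-0.4, 0.5, 0.1]
gripper_width: 0.184
grasp_force: 58.9
time: 20.6
tool_pos: [0.6067, -0.0168, 0.0758]
tool_rot: [0.002, 0.685, 0.728, 0.0]
contact_force: [-2.1, -0.8, 4.7]
gripper_width: 0.185
grasp_force: 59.6
```

```bash
python3 gap.py w10; python3 -m inch '[[[0,0,-0.0005],[0,0,0],0.2],[[0,0,0],[0,0,0],0.25],[[0,0,0],[0,0,0],0.3],[[0,0,0],[0,0,0],0.45],[[0,0,0],[0,0,0],0.45],[[0,0,0],[0,0,0],0.45]]'
```

```text
psi 0.06065748447562334 c0 0.6040367300494377 lipsep 0.03736459253429716 lip z 0.02859932131076712 lip range y -0.08186678153229356 0.09097534094042774 6993
ptr -1 168 [-0.0224  0.0185  0.0341] [-0.0259  0.0124  0.028 ] [-0.0156  0.024   0.0402]
ptr 1 180 [0.0223 0.0186 0.0339] [0.0152 0.0123 0.0275] [0.0257 0.0238 0.0404]
white 523 [0.     0.0227 0.0252] [-0.009   0.0188  0.0233] [0.009  0.0265 0.0268]
tool [ 0.6067 -0.0168  0.0758] wax end tool x [0.0336 0.0001 0.0284] 987
tool in this jig frame x,s [ 0.0016 -0.0169] wax end s 0.016722085080174396 tool axes in jig [np.float64(-0.0001366151058994331), np.float64(0.9999963203780912)] tilt [-0.0027  0.0031 -1.    ]
fin top 84 [-0.0203  0.0182  0.0384]
fin top 86 [0.0201 0.0182 0.0385]
time: 21.25
tool_pos: [0.6064, -0.0167, 0.0752]
tool_rot: [0.002, 0.685, 0.728, 0.0]
contact_force: [0.4, 0.3, 0.2]
gripper_width: 0.448
grasp_force: 0.0
```

Gap ≈ 1.8 mm, released. Lift straight off and inspect.

```bash
python3 -m inch '[[[0,0,-0.02],[0,0,0],0.5],[[0,0,-0.04],[0,0,0],0.5],[[0,0,-0.04],[0,0,0],0.5],[[0,0,-0.04],[0,0,0],0.5],[[-0.04,0,-0.02],[0,0,0],0.5],[[-0.03,0,0],[0,0,0],0.5],[[0,0,0],[0,0,0],0.5]]'; python3 - <<'E'
from wax import *
im,W=wax("wrist",near=(.605,-.016),zlo=.06,zhi=.115,f="pics/w11.png")
J,c0,ax,ay=analyze(im,W)
m=(W[...,2]>.06)&(W[...,2]<.115)&(np.hypot(W[...,0]-.605,W[...,1]+.016)<.06); q=J[m]; print("wax in jig",q.min(0),q.max(0),np.percentile(q,[2,98],0))
wax("top",near=(.605,-.016),zlo=.06,zhi=.115)
E
```

```text
time: 21.95
tool_pos: [0.6108, -0.0892, 0.2371]
tool_rot: [0.004, 0.687, 0.727, 0.0]
contact_force: [-0.8, 0.1, 0.0]
gripper_width: 0.501
grasp_force: 0.0
wrist 1904 rect [605.8 -15.8] [15.8 67.8] 3.091329336166382 mean [ 0.6057 -0.0154  0.092 ] long axis deg 93.28906783496178 len 0.0678131512270257 thick 0.015842076919582407 mid [ 0.6057 -0.0157]
psi 0.05889337492595788 c0 0.6031310149807293 lipsep 0.037579232996345746 lip z 0.027624609344924632 lip range y -0.07991718921322315 0.05853526924076517 2480
ptr -1 53 [-0.0227  0.02    0.0329] [-0.0261  0.0142  0.0265] [-0.0154  0.0257  0.0397]
ptr 1 62 [0.0223 0.0197 0.032 ] [0.0149 0.0141 0.0265] [0.0252 0.0256 0.04  ]
white 30 [0.0005 0.0275 0.0244] [-0.0085  0.0261  0.0232] [0.0084 0.028  0.026 ]
wax in jig [-0.0064 -0.0498  0.0822] [0.0095 0.018  0.0996] [[-0.0061 -0.0486  0.0852]
 [ 0.0094  0.0167  0.0985]]
top 101 rect [607.3 -18.9] [60.2 15.8] 89.41529846191406 mean [ 0.6079 -0.027   0.0933] long axis deg 83.25193197299475 len 0.06103220906678988 thick 0.018011682618257835 mid [ 0.6088 -0.0191]
```

View pics/w11.png

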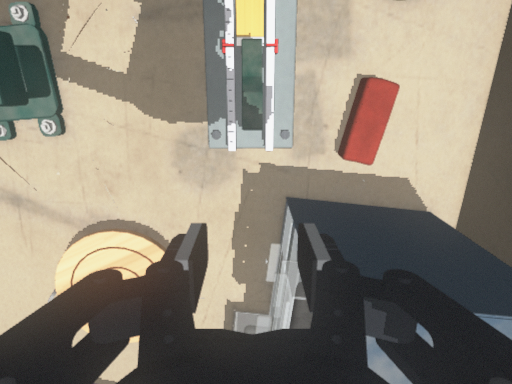

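The picture shows the wax (252,85) standing upright in the channel with its end at the pointer line (row 46). The gap is about 2 mm and the gripper is clear.

```bash
python3 -c "
from plant import manip
print(manip.job_done())"
```

```text
the job is handed in; nothing more can be done
None
```

The job is handed in after about 22 s of robot time, and the judge gave no verdict. By camera, the stop's white face is within about 0.5 mm of the pointer line, and the green wax slab stands upright and lengthwise in the channel about 2 mm from it, released. I saw no contact with the tin, spool or polishing bar, but I didn't re-measure their positions.

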